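# Lay the key-drop box down and post the finished car key

## Robot

A 7-joint arm with a two-finger parallel gripper is mounted at the origin on a cart in front of the work surface, level with it; the furniture and walls round the work are solid. World frame = base frame: x ahead of the robot, y to its left, z up, the work surface at z = 0. Lengths are in m, angles in rad, forces in N, time in s.
With the tool pointing down it reaches from about 0.4 to 0.875 m from the base axis. Payload 19.3 kg.
Tool frame: the origin (TCP) lies midway between the tips of the shut fingers; the grasp point (between the pads) lies bot.pinch_z behind it (bot.pinch_z is the distance from the TCP to the grasp point, in m); z points along the fingers, y is the line along which they close (so a half turn about z gives the same grasp; the last joint's range is limited). The gripper opens to 85 mm and grips with 20 to 120 N. Pads are 22 mm wide; open, the fingers measure 114 mm over their backs; the gripper's body (76 mm by 85 mm) begins 54 mm behind the grasp point. The pads swing forward as they close: fully open they stand 13 mm farther back than shut.
Start: joints at [-1.363, 0.521, -0.036, 1.599, 0.021, 1.021, -0.113], TCP at [0.171, 0.601, 0.231] pointing down, gripper open.
Joint ranges: [-2.91, 2.91], [-0.3, 2.13], [-1.5, 1.42], [0.17, 2.43], [-1.26, 4.41], [0.16, 1.93], [-2.52, 2.52]. Speed limits (rad/s): [1.89, 1.89, 2.39, 2.39, 3.01, 3.01, 3.01].

## Interface

Orientations are given as [roll, pitch, yaw] about the fixed x, y, z axes, in that order (R = Rz(yaw) Ry(pitch) Rx(roll)).
In Python, from workcell import readout, grab_frame, camera_info, workorder, bot gives the robot as it stands. The module is installed in compiled form; this text tells all that it offers.
- The arm moves only by the tool drive_tool, never from a script. Its argument "targets" is a list of rows, each an object of numbers: "dx", "dy", "dz": the shift along the tool's x, y, z as a fraction of full scale; "yaw": the turn about the tool's z as a fraction of full scale; "fingers": the closure, from 0 (fully open) to 1 (shut). In form: [{"dx": .., "dy": .., "dz": .., "yaw": .., "fingers": ..}, ...]. A call has 1 to 20 rows; each row shifts and turns the commanded pose from where the row before left it, along the tool's axes as they then stand; what a row does not reach is not made up. Full scale, the value 1, is 0.1 m for a shift and 90 degrees for a turn. A row lasts 1/10 s, in which the tool goes at most 50 mm and 8.59 degrees, less where a joint would pass 70% of its speed; a pose out of reach is approached as far as the arm can. A call with a number of a shift or a turn outside -1 to 1 is refused whole. A call with a gripper value outside its range is refused whole. The fingers move at their own pace and stop on an object; "squeeze" is the grip in N (left out, the last holds). Time passes only in rows, so rows that do not move let the fingers close. It gives the time, the measured TCP pose, the force, the opening and the grip force at its end, in the units of the state.
- readout.observe(): the state, without advancing time (a new reading comes with each control period).
- grab_frame(name): name is "scene" or "top"; returns the picture (384x512x3 uint8, blue, green, red); there is no depth.
- camera_info(name): a dict with "fx", "fy", "cx", "cy" (pixels), "T" (4x4, takes a point from camera to world coordinates). Camera axes: x right, y up, looking along -z (the intrinsics and any distortion apply to the point x, -y, -z); pixel columns grow to the right and rows downward; lengths in m; the calibration is good to about 2 mm. A picture is of the moment at which its call begins. camera_info takes no time and is no camera call.
- workorder.job_done(): hands the job in; it is judged then, once.
The state is a dict: "clock": time; "qpos": joint angles; "qd": joint speeds; "joint_efforts": joint torques, N m; "position": TCP position; "tool_rot": TCP orientation; "force": force on the tool from outside, world axes, zero at the start; "moment": the same for the moment, N m; "grip_width": finger opening in m; "finger_force": force on a finger pad.
Only numpy, scipy, OpenCV 4.12 (cv2) and the standard library are available. Lean on these libraries where they do the work, as an engineer would, in place of code of your own. Each camera call takes 0.05 s, during which the arm holds its last target. There are 200 camera calls.

## Task

The key-drop box has been left standing on end, so its slot faces downwards and is shut. Push its top over so that its foot catches on the rubber mat's edge and it lies flat on its back on the mat, then slide its shutter fully open, take the black-headed car key out of the wooden block and post it blade first through the slanting slot until it has dropped right inside, and slide the shutter fully shut again. Leave the tools and locks lying around where they are.

Things in the scene. Friction and masses are not known exactly. Their poses are not given: they have to be found in the camera images.
- mat: black rubber mat fixed on the table, 190 (own x, away from the robot) x 270 (y) x 12 mm thick; origin under its middle. Its near (-x) edge, 95 mm from the origin, is a square 12 mm step: the stop for the box's foot. The box starts with its back 5 to 20 mm short of this edge, nearly parallel to it.
- drop_box: grey hollow key-drop box, 0.65 to 0.95 kg, 80 deep (own x) x 130 wide (y) x 185 mm tall (z), origin under its middle; starts upright, front (-x) to the robot, on slippery glides. Laid on its back its own z runs along the mat's +x, its foot end 15 to 35 mm over the near edge, its front 92 mm above the table. A chute hood 110 mm wide stands up to 34 mm out of the front at own z 35 to 108 mm.
- push_face (a point): where to push: on the plain upper front of the box, middle line, 168 mm above its underside; axes as the box. Pushed here towards the mat the box slides until its foot meets the mat's edge; after about 90 mm more (27 degrees) it overbalances and falls on its back by itself.
- slot (a point): middle of the slot's mouth in the hood's flat sloping face, 25 mm to the box's -y side. Slot 37 (box y) x 13 mm; straight 20 mm chute at right angles to that face, inwards along box (0.819, 0, 0.574). Box on its back: mouth 109 mm above the table, way in leads down, 35 deg from vertical away from the robot; a key let go in it slides in and falls to the bottom. Axes as the box.
- shutter_tab (a point): middle of the top of the shutter's black grip tab: 12 (box y) x 18 mm, 22 mm tall, on a 3 mm plate 48 x 26 mm that slides on the sloping face between two rails (5 mm high, 15 mm each side of the slot's middle line). Shut, this point lies 25 mm straight out of the slot's middle. Axes: z out of the sloping face at right angles, y as the box.
- shutter (a joint): shutter travel in m: 0 to 0.003 at the start (shut, covers the slot), 0.044 fully open at its stop; opens along the box's own +y (left as seen from the robot). Friction of 1.2 N holds it where it is left.
- key_block: fixed beech block, 50 (own x) x 150 (y) x 45 mm tall, origin under its middle; three slits in a row along y, 50 mm apart. The car key stands in the middle slit, a small round-headed steel key (fixed, not to be taken) in each outer one.
- car_key: car key with black plastic head, 20 to 35 g, standing blade down in the block. Own y runs from blade tip (-37 mm) to top of head (+37); head 32 mm wide (x), 9 mm thick (z from 0 to 9), y 1 to 37; blade 8 mm wide, 2 mm thick, at z = 4.6 mm. Standing, its origin is 45 mm, the top of its head 82 mm above the table, and its thickness lies along the block's x.
- padlock: small flat padlock, 62x40x14 mm, lying flat; bystander; origin under its middle
- lock_cylinder: silver profile lock cylinder, 17x71x33 mm; bystander; origin under its middle
- screwdriver: screwdriver lying on its side, 174 mm long; bystander; origin under its middle
- caliper: sliding caliper, 70x200x13 mm, lying flat; bystander; origin under its middle
There are look-alikes about, which are no part of the job. Leave any purple look-alike of the drop_box alone.

How it is judged:
On the way, in this order (a step that is already met when the one before it is completed fails the run):
1. the drop box lies on its back on the mat, at rest (angle between drop_box's own z axis and vertical between 1.51 and 1.63 rad and height (world z) of slot above 0.1 m and x of drop_box in the frame of mat between -0.155 and -0.065 m and y of drop_box in the frame of mat between -0.07 and 0.07 m and linear speed of drop_box below 0.02 m/s and angular speed of drop_box below 0.1 rad/s), for 0.2 s.
2. the shutter is fully open (angle between drop_box's own z axis and vertical between 1.51 and 1.63 rad and height (world z) of slot above 0.1 m and x of drop_box in the frame of mat between -0.155 and -0.065 m and y of drop_box in the frame of mat between -0.07 and 0.07 m and value of joint shutter above 0.04 m), for 0.2 s.
3. the car key is inside the drop box (angle between drop_box's own z axis and vertical between 1.51 and 1.63 rad and height (world z) of slot above 0.1 m and x of drop_box in the frame of mat between -0.155 and -0.065 m and y of drop_box in the frame of mat between -0.07 and 0.07 m and x of car_key in the frame of drop_box between 0 and 0.042 m and y of car_key in the frame of drop_box between -0.065 and 0.065 m and z of car_key in the frame of drop_box between 0 and 0.185 m), for 0.2 s.
At the end, for the whole second after the job is handed in: The drop box lies flat on its back on the mat (its long axis level within 3.5 degrees, slot up, its middle line within 70 mm of the mat's, its foot end between 60 mm outside and 30 mm inside the mat's near edge), the car key lies inside it, the shutter is shut to within 4 mm, and all is at rest (all of step 3 and linear speed of each of drop_box, car_key below 0.02 m/s and angular speed of drop_box below 0.1 rad/s and value of joint shutter below 0.004 m); the robot touches nothing.
It fails at once if the padlock was shifted by more than 30 mm (distance of padlock from where it was at the start of the episode above 0.03 m).
It fails at once if the lock cylinder was shifted by more than 30 mm (distance of lock_cylinder from where it was at the start of the episode above 0.03 m).
It fails at once if the screwdriver was shifted by more than 30 mm (distance of screwdriver from where it was at the start of the episode above 0.03 m).
It fails at once if the caliper was shifted by more than 30 mm (distance of caliper from where it was at the start of the episode above 0.03 m).
It also fails if it takes over 64 s, if anything falls off the work surface, if the arm or the gripper's body presses on something with over 40 N, if the wrist force passes 120 N, or if a joint passes its speed limit or range.

## Working session

There is one attempt and no reset: what is moved stays moved. The work goes in short steps, Python scripts to look and compute and a tool call to move; the robot and the scene stay as the last step left them, time stands still between calls to the robot, and variables do not carry over. Pictures are saved under pics/ and viewed, at most 10 in all, crops included, and the job is handed in when it is done.

Besides the shell and the picture viewer there is one more tool, called after "Call:" as name(argument=value, ...) on one line, values as JSON. drive_tool: Moves the arm, as the interface text tells. Shift numbers are shares of 0.1 m and turn numbers shares of 90 degrees, none past 1 either way. Its arguments: {"type":"object","properties":{"targets":{"type":"array","items":{"type":"object","properties":{"dx":{"type":"number","minimum":-1,"maximum":1},"dy":{"type":"number","minimum":-1,"maximum":1},"dz":{"type":"number","minimum":-1,"maximum":1},"yaw":{"type":"number","minimum":-1,"maximum":1},"fingers":{"type":"number"}}}},"squeeze":{"type":"number"}},"required":["targets"]}

```bash
mkdir -p pics; python3 - <<'E'
from workcell import readout, grab_frame, camera_info, bot
import cv2
for n in("scene","top"):
    cv2.imwrite(f"pics/{n}0.png",grab_frame(n))
    c=camera_info(n);print(n,c)
s=readout.observe()
print({k:s[k] for k in("clock","position","tool_rot","grip_width")},bot.pinch_z)
E
```

```text
scene {'fx': 405.53627488865385, 'fy': 405.53627488865385, 'cx': 258.62300333887157, 'cy': 190.39697594371108, 'T': array([[ 0.80336928,  0.3181324 , -0.50337816, -0.27175754],
       [-0.59508041,  0.39789944, -0.69825163, -0.9621812 ],
       [-0.02184258,  0.8605044 ,  0.50897454,  0.87568991],
       [ 0.        ,  0.        ,  0.        ,  1.        ]])}
top {'fx': 346.5185743218556, 'fy': 346.5185743218556, 'cx': 260.08821819755224, 'cy': 195.33334748298563, 'T': array([[ 0.02712332,  0.99164774, -0.12609154,  0.33833884],
       [-0.99947161,  0.02916255,  0.01435457,  0.06932054],
       [ 0.01791183,  0.12563557,  0.99191475,  1.29315972],
       [ 0.        ,  0.        ,  0.        ,  1.        ]])}
{'clock': 0.1, 'position': array([0.17133939, 0.6007672 , 0.23080762]), 'tool_rot': array([-3.14062062e+00,  6.45108661e-05,  2.86378543e+00]), 'grip_width': 0.08523209302326165} 0.0187
```

View pics/scene0.png

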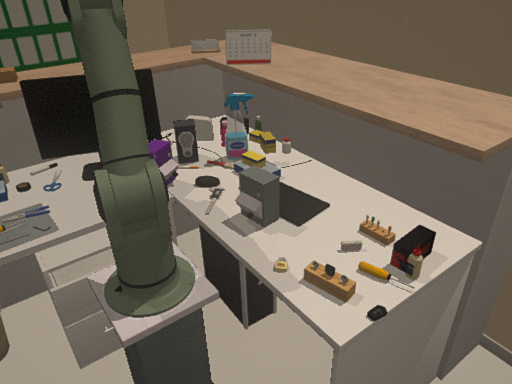

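View pics/top0.png

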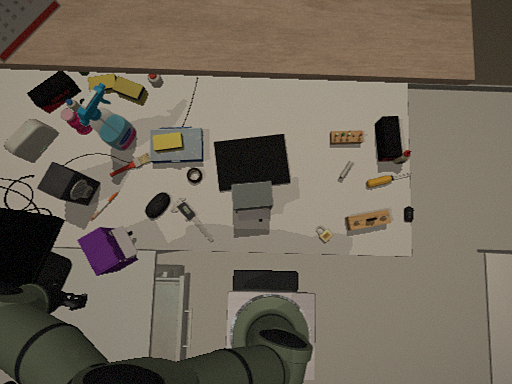

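The scene view shows the grey box at scene (258,195) / top (252,205), with a purple look-alike at top (108,250) that I'll leave alone. The mat is at top (252,162). Two wooden blocks could hold the key: top (368,219) / scene (330,280), which has a black-headed key in the middle, and top (347,137) / scene (377,232). Other black items that might be mistaken for it are at top (408,214) and (158,205). I'll crop close to check.

```bash
python3 - <<'E'
import cv2,numpy as np
t=cv2.imread("pics/top0.png");s=cv2.imread("pics/scene0.png")
a=cv2.resize(t[125:260,205:415],None,fx=3.8,fy=3.8,interpolation=cv2.INTER_CUBIC)
cv2.imwrite("pics/topc.png",a)
b1=cv2.resize(s[215:305,295:400],None,fx=3.8,fy=3.8,interpolation=cv2.INTER_CUBIC)
b2=cv2.resize(s[155:245,225:330],None,fx=3.8,fy=3.8,interpolation=cv2.INTER_CUBIC)
cv2.imwrite("pics/scc.png",np.hstack([b1,b2]))
E
```

```text
(no output)
```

View pics/topc.png

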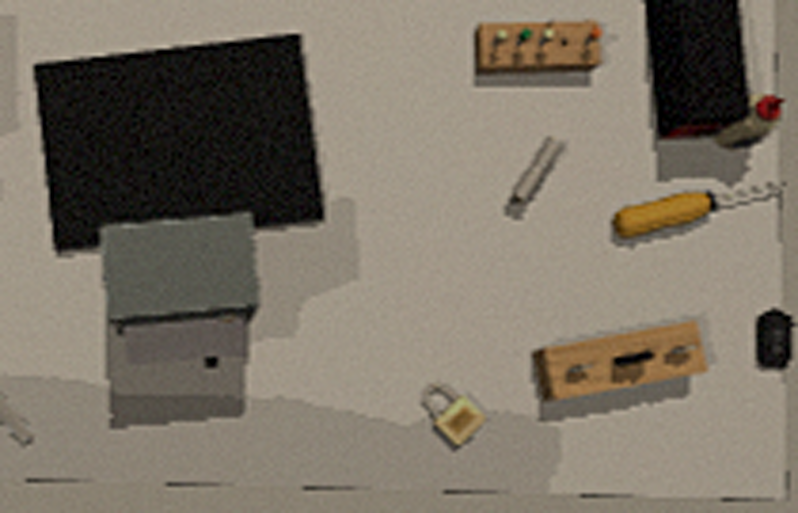

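View pics/scc.png

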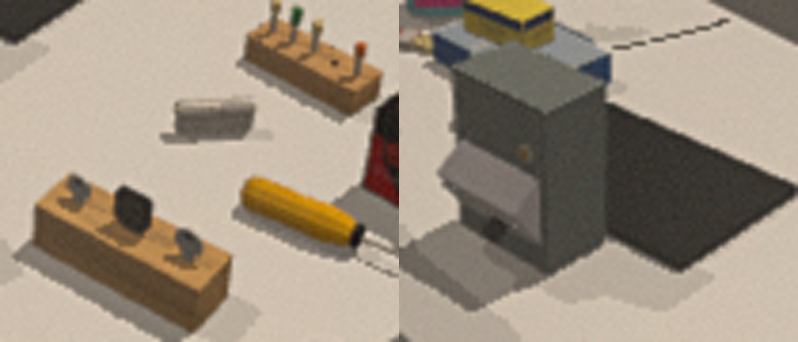

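The top crop shows the near block with a black head in the middle slit at crop (632,359) between two small steel keys. The far block has coloured heads, so it's the look-alike. The grey box's top face corners are (102,227), (250,212), (257,305) and (110,320). Next I'll compute poses.

```bash
cat >h.py <<'E'
import numpy as np
from workcell import camera_info
def ray(n,u,v):
    c=camera_info(n);T=c["T"];d=T[:3,:3]@np.array([(u-c["cx"])/c["fx"],-(v-c["cy"])/c["fy"],-1]);return T[:3,3],d
def onz(n,u,v,z):
    o,d=ray(n,u,v);return o+d*(z-o[2])/d[2]
def proj(n,p):
    c=camera_info(n);T=c["T"];q=T[:3,:3].T@(np.asarray(p)-T[:3,3]);return c["cx"]+c["fx"]*q[0]/-q[2],c["cy"]-c["fy"]*q[1]/-q[2]
def tri(u1,u2):  # scene px, top px
    a,d=ray("scene",*u1);b,e=ray("top",*u2)
    s=np.linalg.lstsq(np.c_[d,-e],b-a,rcond=None)[0];return (a+d*s[0]+b+e*s[1])/2,np.linalg.norm(a+d*s[0]-b-e*s[1])
E
python3 - <<'E'
from h import *
np.set_printoptions(precision=4,suppress=True)
C=lambda X,Y:((X+.5)/3.8-.5+205,(Y+.5)/3.8-.5+125)
def f(name,pts,z):
    P=np.array([onz("top",*C(*p),z)[:2] for p in pts]);n=len(P)
    e=np.roll(P,-1,0)-P
    print(name,P.mean(0),np.linalg.norm(e,axis=1),np.degrees(np.arctan2(e[:,1],e[:,0])));print(P)
f("mat",[(36,65),(300,35),(323,218),(57,254)],.012)
f("box",[(102,227),(250,212),(257,305),(110,320)],.185)
f("blk",[(549,349),(697,322),(706,370),(556,399)],.045)
for p in [(632,359),(575,372),(680,355)]: print(onz("top",*C(*p),.082 if p[0]==632 else .06))
S=lambda X,Y:((X+.5)/3.8-.5+295,(Y+.5)/3.8-.5+215)
print(tri(S(136,190),C(632,357)))
for w in [(520,355)]: pass
for nm,p in dict(pad=(455,415),cyl=(535,178),scr=(660,214)).items(): print(nm,onz("top",*C(*p),.015))
print("cal",onz("top",195,220,.01))
E
```

```text
mat [0.6268 0.0853] [0.2661 0.1874 0.2641 0.1918] [ -81.4634 -171.9646   99.5031    8.6536]
[[ 0.7009  0.2307]
 [ 0.7404 -0.0325]
 [ 0.5549 -0.0587]
 [ 0.5113  0.2018]]
box [0.4809 0.0795] [0.1267 0.0799 0.1248 0.0797] [ -82.4137 -174.4081   97.4998    6.9968]
[[0.5122 0.1467]
 [0.5289 0.0211]
 [0.4494 0.0133]
 [0.4331 0.137 ]]
blk [ 0.4211 -0.3477] [0.1455 0.0463 0.1471 0.0477] [ -78.1464 -170.3884  102.3576    7.7306]
[[ 0.4294 -0.273 ]
 [ 0.4593 -0.4154]
 [ 0.4136 -0.4231]
 [ 0.3821 -0.2794]]
[ 0.4196 -0.3399  0.082 ]
[ 0.4073 -0.2933  0.06  ]
[ 0.4261 -0.3929  0.06  ]
(array([ 0.4239, -0.3428,  0.0787]), np.float64(0.0054722130132570535))
pad [ 0.365  -0.1895  0.015 ]
cyl [ 0.6009 -0.2682  0.015 ]
scr [ 0.5684 -0.3923  0.015 ]
cal [0.4027 0.2882 0.01  ]
```

Call:
drive_tool(targets=[{"dz": -0.4,"fingers": 1},{"dz": -0.4,"fingers": 1},{"dz": -0.2,"dx": -0.1,"dy": -0.12},{"dx": -0.262,"dy": -0.321},{"dx": -0.262,"dy": -0.321},{"dx": -0.262,"dy": -0.321},{"dx": -0.262,"dy": -0.321},{"dx": -0.262,"dy": -0.321},{"dx": -0.262,"dy": -0.321},{"dx": -0.262,"dy": -0.321},{"dx": -0.262,"dy": -0.321},{"dx": -0.262,"dy": -0.321},{"dx": -0.262,"dy": -0.321},{"dx": -0.262,"dy": -0.321},{"dx": -0.262,"dy": -0.321},{"dx": -0.262,"dy": -0.321},{"dx": -0.16,"dy": -0.2},{}])

```text
invalid input
```

Call:
drive_tool(targets=[{"yaw": 0.09},{"yaw": 0.09},{"yaw": 0.09},{"yaw": 0.09},{"yaw": 0.09},{"yaw": 0.09},{"yaw": 0.09},{"yaw": 0.09},{"yaw": 0.09},{"yaw": 0.09},{"yaw": 0.09},{"yaw": 0.09},{"yaw": 0.09},{"yaw": 0.09},{"yaw": 0.09},{"yaw": 0.09},{"yaw": 0.09},{"yaw": 0.09},{"yaw": 0.09},{"yaw": 0.02}])

```text
invalid input
```

Call:
drive_tool(targets=[{"dx": 0,"dy": 0,"dz": -0.4,"yaw": 0,"fingers": 1},{"dx": 0,"dy": 0,"dz": -0.4,"yaw": 0,"fingers": 1}], squeeze=30)

```text
clock: 0.3
position: [0.1713, 0.6003, 0.3113]
tool_rot: [-3.139, 0.0, 2.864]
force: [0.8, -0.5, 0.8]
grip_width: 0.0588
finger_force: 0.0
```

Call:
drive_tool(targets=[{"dx": -0.1,"dy": -0.12,"dz": -0.2,"yaw": 0,"fingers": 1},{"dx": -0.262,"dy": -0.321,"dz": 0,"yaw": 0,"fingers": 1},{"dx": -0.262,"dy": -0.321,"dz": 0,"yaw": 0,"fingers": 1},{"dx": -0.262,"dy": -0.321,"dz": 0,"yaw": 0,"fingers": 1},{"dx": -0.262,"dy": -0.321,"dz": 0,"yaw": 0,"fingers": 1},{"dx": -0.262,"dy": -0.321,"dz": 0,"yaw": 0,"fingers": 1},{"dx": -0.262,"dy": -0.321,"dz": 0,"yaw": 0,"fingers": 1},{"dx": -0.262,"dy": -0.321,"dz": 0,"yaw": 0,"fingers": 1},{"dx": -0.262,"dy": -0.321,"dz": 0,"yaw": 0,"fingers": 1},{"dx": -0.262,"dy": -0.321,"dz": 0,"yaw": 0,"fingers": 1},{"dx": -0.262,"dy": -0.321,"dz": 0,"yaw": 0,"fingers": 1},{"dx": -0.262,"dy": -0.321,"dz": 0,"yaw": 0,"fingers": 1},{"dx": -0.262,"dy": -0.321,"dz": 0,"yaw": 0,"fingers": 1},{"dx": -0.262,"dy": -0.321,"dz": 0,"yaw": 0,"fingers": 1},{"dx": -0.16,"dy": -0.2,"dz": 0,"yaw": 0,"fingers": 1},{"dx": 0,"dy": 0,"dz": 0,"yaw": 0,"fingers": 1}])

```text
clock: 1.9
position: [0.4014, 0.0655, 0.3313]
tool_rot: [-3.141, 0.0, 2.859]
force: [-0.3, -0.2, -0.9]
grip_width: 0.0
finger_force: 0.0
```

Call:
drive_tool(targets=[{"dx": 0,"dy": 0,"dz": 0,"yaw": 0.09,"fingers": 1},{"dx": 0,"dy": 0,"dz": 0,"yaw": 0.09,"fingers": 1},{"dx": 0,"dy": 0,"dz": 0,"yaw": 0.09,"fingers": 1},{"dx": 0,"dy": 0,"dz": 0,"yaw": 0.09,"fingers": 1},{"dx": 0,"dy": 0,"dz": 0,"yaw": 0.09,"fingers": 1},{"dx": 0,"dy": 0,"dz": 0,"yaw": 0.09,"fingers": 1},{"dx": 0,"dy": 0,"dz": 0,"yaw": 0.09,"fingers": 1},{"dx": 0,"dy": 0,"dz": 0,"yaw": 0.09,"fingers": 1},{"dx": 0,"dy": 0,"dz": 0,"yaw": 0.09,"fingers": 1},{"dx": 0,"dy": 0,"dz": 0,"yaw": 0.09,"fingers": 1},{"dx": 0,"dy": 0,"dz": 0,"yaw": 0.09,"fingers": 1},{"dx": 0,"dy": 0,"dz": 0,"yaw": 0.09,"fingers": 1},{"dx": 0,"dy": 0,"dz": 0,"yaw": 0.09,"fingers": 1},{"dx": 0,"dy": 0,"dz": 0,"yaw": 0.09,"fingers": 1},{"dx": 0,"dy": 0,"dz": 0,"yaw": 0.09,"fingers": 1},{"dx": 0,"dy": 0,"dz": 0,"yaw": 0.09,"fingers": 1},{"dx": 0,"dy": 0,"dz": 0,"yaw": 0.09,"fingers": 1},{"dx": 0,"dy": 0,"dz": 0,"yaw": 0.09,"fingers": 1},{"dx": 0,"dy": 0,"dz": 0,"yaw": 0.09,"fingers": 1},{"dx": 0,"dy": 0,"dz": 0,"yaw": 0.02,"fingers": 1}])

```text
clock: 3.9
position: [0.4004, 0.069, 0.3312]
tool_rot: [3.142, 0.0, 0.141]
force: [0.0, 0.3, 0.1]
grip_width: -0.0002
finger_force: 0.0
```

Call:
drive_tool(targets=[{"dx": 0,"dy": 0,"dz": 0.4,"yaw": 0,"fingers": 1},{"dx": 0,"dy": 0,"dz": 0.4,"yaw": 0,"fingers": 1},{"dx": 0,"dy": 0,"dz": 0.4,"yaw": 0,"fingers": 1},{"dx": 0,"dy": 0,"dz": 0.4,"yaw": 0,"fingers": 1},{"dx": 0,"dy": 0,"dz": 0.08,"yaw": 0,"fingers": 1},{"dx": 0.1,"dy": 0,"dz": 0,"yaw": 0,"fingers": 1},{"dx": 0.1,"dy": 0,"dz": 0,"yaw": 0,"fingers": 1},{"dx": 0.05,"dy": 0,"dz": 0,"yaw": 0,"fingers": 1},{"dx": 0.05,"dy": 0,"dz": 0,"yaw": 0,"fingers": 1},{"dx": 0.05,"dy": 0,"dz": 0,"yaw": 0,"fingers": 1},{"dx": 0.05,"dy": 0,"dz": 0,"yaw": 0,"fingers": 1},{"dx": 0.05,"dy": 0,"dz": 0,"yaw": 0,"fingers": 1},{"dx": 0.05,"dy": 0,"dz": 0,"yaw": 0,"fingers": 1},{"dx": 0.05,"dy": 0,"dz": 0,"yaw": 0,"fingers": 1},{"dx": 0.05,"dy": 0,"dz": 0,"yaw": 0,"fingers": 1},{"dx": 0.05,"dy": 0,"dz": 0,"yaw": 0,"fingers": 1},{"dx": 0.05,"dy": 0,"dz": 0,"yaw": 0,"fingers": 1}])

```text
clock: 5.6
position: [0.4705, 0.0787, 0.1633]
tool_rot: [3.142, -0.0, 0.146]
force: [-3.1, 0.0, 3.2]
grip_width: -0.0003
finger_force: 1.5
```

Call:
drive_tool(targets=[{"dx": 0.08,"dy": 0,"dz": -0.02,"yaw": 0,"fingers": 1},{"dx": 0.08,"dy": 0,"dz": -0.02,"yaw": 0,"fingers": 1},{"dx": 0.08,"dy": 0,"dz": -0.02,"yaw": 0,"fingers": 1},{"dx": 0.08,"dy": 0,"dz": -0.02,"yaw": 0,"fingers": 1},{"dx": 0.08,"dy": 0,"dz": -0.02,"yaw": 0,"fingers": 1},{"dx": 0.08,"dy": 0,"dz": 0,"yaw": 0,"fingers": 1},{"dx": 0.08,"dy": 0,"dz": 0,"yaw": 0,"fingers": 1},{"dx": 0.08,"dy": 0,"dz": 0,"yaw": 0,"fingers": 1}])

```text
clock: 6.4
position: [0.534, 0.0881, 0.1732]
tool_rot: [3.142, -0.0, 0.146]
force: [0.5, 1.0, -0.0]
grip_width: -0.0001
finger_force: 0.0
```

Call:
drive_tool(targets=[{"dx": 0,"dy": 0,"dz": -0.3,"yaw": 0,"fingers": 1},{"dx": 0,"dy": 0,"dz": -0.4,"yaw": 0,"fingers": 1},{"dx": -0.4,"dy": 0,"dz": -0.4,"yaw": 0,"fingers": 1},{"dx": -0.4,"dy": 0,"dz": -0.3,"yaw": 0,"fingers": 1},{"dx": 0,"dy": 0.5,"dz": 0,"yaw": 0,"fingers": 1},{"dx": 0,"dy": 0.5,"dz": 0,"yaw": 0,"fingers": 1},{"dx": 0,"dy": 0.5,"dz": 0,"yaw": 0,"fingers": 0.5},{"dx": 0,"dy": 0.5,"dz": 0,"yaw": 0,"fingers": 0.5}])

```text
clock: 7.2
position: [0.4882, -0.1227, 0.3091]
tool_rot: [-3.142, -0.001, 0.147]
force: [0.6, 1.0, -0.3]
grip_width: 0.0282
finger_force: 0.0
```

```bash
python3 - <<'E'
from workcell import grab_frame
import cv2,numpy as np
s=grab_frame("scene");t=grab_frame("top")
cv2.imwrite("pics/s1.png",s);cv2.imwrite("pics/t1.png",t)
a=cv2.resize(s[150:270,220:340],(400,400),interpolation=cv2.INTER_CUBIC)
b=cv2.resize(t[120:240,200:320],(400,400),interpolation=cv2.INTER_CUBIC)
cv2.imwrite("pics/c1.png",np.hstack([a,b]))
E
```

```text
(no output)
```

View pics/c1.png

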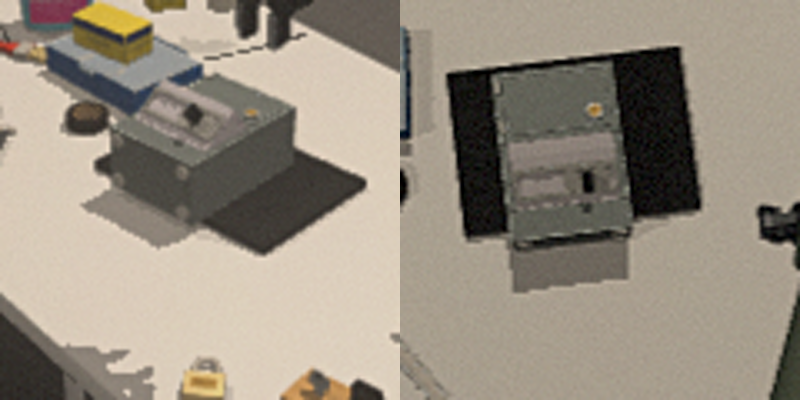

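The box lies flat on its back on the mat, and its foot slightly overhangs the near edge. The black tab is at right-panel (588,180), with the box face corners at (492,73), (614,62), (632,232) and (514,240).

```bash
python3 - <<'E'
from h import *
np.set_printoptions(precision=4,suppress=True)
k=10/3
C=lambda X,Y:((X+.5)/k-.5+200,(Y+.5)/k-.5+120)
S=lambda X,Y:((X+.5)/k-.5+220,(Y+.5)/k-.5+150)
P=np.array([onz("top",*C(*p),.092)[:2] for p in [(492,73),(614,62),(632,232),(514,240)]])
e=np.roll(P,-1,0)-P
print(P,P.mean(0),np.linalg.norm(e,axis=1),np.degrees(np.arctan2(e[:,1],e[:,0])))
# foot edge visible in lower line, tab
print("tab",tri(S(194,112),C(588,180)),onz("top",*C(588,180),.125),onz("scene",*S(194,112),.125))
# tab blob centroid
import cv2
for n,r in (("top",(165,185,368,385)),("scene",(175,192,272,288))):
    im=cv2.cvtColor(cv2.imread(f"pics/{n[0]}1.png"),cv2.COLOR_BGR2GRAY)
    if n=="top": y0,y1,x0,x1=168,182,371,381; x0-=0
    if n=="top": x0,x1=370,382
    sub=im[166:184,371:382] if 0 else None
t=cv2.cvtColor(cv2.imread("pics/t1.png"),cv2.COLOR_BGR2GRAY);print(t[168:184,370:384])
s=cv2.cvtColor(cv2.imread("pics/s1.png"),cv2.COLOR_BGR2GRAY);print(s[178:192,270:286])
E
```

```text
[[ 0.6943 -0.2549]
 [ 0.7108 -0.387 ]
 [ 0.526  -0.4028]
 [ 0.5138 -0.2773]] [ 0.6112 -0.3305] [0.1331 0.1854 0.1261 0.1819] [ -82.897  -175.1041   95.5808    7.0965]
tab (array([ 0.4448, -0.218 ,  0.3321]), np.float64(0.1933381610977205)) [ 0.5739 -0.3451  0.125 ] [0.5582 0.0649 0.125 ]
[[ 89  92  94  88  82  81  82  89  87  88  86  84  56  39]
 [ 82  88  88  88  91  90  86  80  79  81  89  83  49  39]
 [ 92  87  85  92  87  92  92  92  87  85  78  66  35  40]
 [ 90  88  89  86  89  88  88  86  91  92  86  73  51  40]
 [ 84  86  87  89  89  83  88  92  91  87  92  92  86  67]
 [ 92  87  89  87  90  89  92  88  89  89  91  90  91  90]
 [ 87  88  87  86  87  90  84  91  87  86  89  86  95  75]
 [ 84  84  87  88  87  88  84  86  92  85  87  89  92  65]
 [ 89  90  81  88  87  87  87  89  88  84  89  87  82  57]
 [ 89  89  88  83  87  83  78  86  85  81  85  90  69  37]
 [ 82  83  81  87  86  84  88  83  83  83  85  89  67  60]
 [ 87  86  86  91  80  84  85  83  82  85  84  76  48  68]
 [ 86  88  88  86  88  87  82  82  80  85  87  68  25  69]
 [ 90  88  87  92  84  85  87  82  82  79  8
[... 372 characters left out ...]
 134 155 163 165 163 162 161]
 [166 163 142 161 138 111  67  44  48  81 117 141 152 159 160 163]
 [163 166 167 162 133  78  51  50  42  48  77 108 116 135 144 153]
 [162 165 163 141 115  64  48  46  46  40  54 103 109 118 120 132]
 [143 154 160 149 134 101  59  43  44  45  83 131 134 134 107 110]
 [121 131 141 136 141 137  94  60  45  60 109 121 130 135 126 113]
 [125 107 115 120 132 134 112  71  74  90 116 116 119 130 120 123]
 [125 121 124 105 105  99 106  92 118 117 115 119 129 123 134 115]
 [139 135 134 128 123 105  97 100 113 120 121 121 126 131 120 116]
 [143 158 162 138 129 130 112 101  99 109 130 136 131 128 110 111]
 [115 111 128 126 126 127 132 126 113 101  99 118 120 108 108 114]]
```

```bash
python3 - <<'E'
from h import *
np.set_printoptions(precision=4,suppress=True)
k=10/3
C=lambda X,Y:((X-400+.5)/k-.5+200,(Y+.5)/k-.5+120)
P=np.array([onz("top",*C(*p),.092)[:2] for p in [(492,73),(614,62),(632,232),(514,240)]])
e=np.roll(P,-1,0)-P
print(P,P.mean(0),np.linalg.norm(e,axis=1),np.degrees(np.arctan2(e[:,1],e[:,0])))
import cv2
t=cv2.cvtColor(cv2.imread("pics/t1.png"),cv2.COLOR_BGR2GRAY);s=cv2.cvtColor(cv2.imread("pics/s1.png"),cv2.COLOR_BGR2GRAY)
print(t[168:184,248:264])
s0=(277.4,182.5);
for z in(.115,.12,.125,.13): print(z,onz("top",*C(588,180),z),onz("scene",*s0,z))
print(tri(s0,C(588,180)))
E
```

```text
[[0.6804 0.174 ]
 [0.6968 0.0441]
 [0.5135 0.0204]
 [0.5013 0.144 ]] [0.598  0.0956] [0.1309 0.1848 0.1241 0.1816] [ -82.8424 -172.6454   95.6168    9.5191]
[[124 128 121 123 125 113 110 115 111 110 106  97  98 107 106 105]
 [111 113 104 103 106 100 116 120 103 102  98  99 102  96  83  86]
 [ 96  95 101 101  97  88  82  97  89  71  83  99  98  82  68  86]
 [ 74  84  99  97  88  70  60  48  36  63 103 100  98 101  99  93]
 [ 96  96 100 102 103  93  65   0   7  34  71  93  99 101  92  91]
 [119 104  99  99 101  93  65   0   4  33  67  82  84  90  94 104]
 [123 103  94  97  95 104  84   6  10  27  67  88  83  77  91 113]
 [123 100  96  99 100 102  83   2   6  19  62  89  85  82  90 117]
 [126 116  94  98  97 106  86  10   0   5  63  87  83  87  89 105]
 [115 118 113  87  83 110  94  34  17  32  67  90  86  80  84  84]
 [ 97 100 100  87  92  95  92  90  86  87 100  92  94 100  95  96]
 [ 93  88  96  94  98  95  92  96  95 100  93  91 110 136 129 125]
 [ 96  93  89 114 134 114  85  94  85  94 105  87 105 106  89  85]
 [118  82  89 105  98  77  57  63  46  68  92  92  89  95  90  89]
 [ 91  92  92  95  92  96  82  47  43  67  95  95  94  92  93  89]
 [ 90  94  92  89  93  98  81  52  48  77  98  95  92  91  92  87]]
0.115 [0.5632 0.0683 0.115 ] [0.5715 0.0842 0.115 ]
0.12 [0.5622 0.0683 0.12  ] [0.566  0.0773 0.12  ]
0.125 [0.5613 0.0683 0.125 ] [0.5604 0.0704 0.125 ]
0.13 [0.5603 0.0683 0.13  ] [0.5549 0.0635 0.13  ]
(array([0.5603, 0.0688, 0.126 ]), np.float64(0.0018581390509398818))
```

Call:
drive_tool(targets=[{"dx": 0.25,"dy": -0.36,"dz": 0,"yaw": 0,"fingers": 1},{"dx": 0.25,"dy": -0.36,"dz": 0,"yaw": 0,"fingers": 1},{"dx": 0.25,"dy": -0.35,"dz": 0.2,"yaw": 0,"fingers": 1},{"dx": 0.26,"dy": -0.35,"dz": 0.4,"yaw": 0,"fingers": 1},{"dx": 0,"dy": 0,"dz": 0.4,"yaw": 0,"fingers": 1},{"dx": 0,"dy": 0,"dz": 0.4,"yaw": 0,"fingers": 1},{"dx": 0,"dy": 0,"dz": 0.3,"yaw": 0,"fingers": 1},{"dx": 0,"dy": 0,"dz": 0.2,"yaw": 0,"fingers": 1},{"dx": 0,"dy": 0,"dz": 0,"yaw": 0,"fingers": 1}])

```text
clock: 8.2
position: [0.5628, 0.0282, 0.1225]
tool_rot: [3.141, 0.004, 0.146]
force: [0.1, -0.1, 0.4]
grip_width: 0.0001
finger_force: 0.0
```

Call:
drive_tool(targets=[{"dx": 0.03,"dy": -0.05,"dz": 0.03,"yaw": 0,"fingers": 1},{"dx": 0,"dy": -0.08,"dz": 0,"yaw": 0,"fingers": 1},{"dx": 0,"dy": -0.05,"dz": 0,"yaw": 0,"fingers": 1},{"dx": 0,"dy": -0.05,"dz": 0,"yaw": 0,"fingers": 1},{"dx": 0,"dy": -0.05,"dz": 0,"yaw": 0,"fingers": 1},{"dx": 0,"dy": -0.05,"dz": 0,"yaw": 0,"fingers": 1},{"dx": 0,"dy": -0.05,"dz": 0,"yaw": 0,"fingers": 1}])

```text
clock: 8.9
position: [0.5614, 0.0667, 0.122]
tool_rot: [3.142, -0.0, 0.146]
force: [0.9, -1.5, 1.7]
grip_width: -0.0
finger_force: 0.7
```

Call:
drive_tool(targets=[{"dx": 0,"dy": -0.05,"dz": 0,"yaw": 0,"fingers": 1},{"dx": 0,"dy": -0.05,"dz": 0,"yaw": 0,"fingers": 1},{"dx": 0,"dy": -0.05,"dz": 0,"yaw": 0,"fingers": 1},{"dx": 0,"dy": -0.03,"dz": 0,"yaw": 0,"fingers": 1},{"dx": 0,"dy": 0,"dz": 0,"yaw": 0,"fingers": 1}])

```text
clock: 9.4
position: [0.5586, 0.0847, 0.1218]
tool_rot: [-3.141, 0.0, 0.147]
force: [-0.6, -0.0, -1.2]
grip_width: -0.0
finger_force: 0.0
```

```bash
python3 - <<'E'
from workcell import grab_frame
import cv2,numpy as np
s=grab_frame("scene");t=grab_frame("top")
cv2.imwrite("pics/s2.png",s);cv2.imwrite("pics/t2.png",t)
a=cv2.resize(s[160:230,240:310],(400,400),interpolation=cv2.INTER_CUBIC)
b=cv2.resize(t[135:205,220:290],(400,400),interpolation=cv2.INTER_CUBIC)
cv2.imwrite("pics/c2.png",np.hstack([a,b]))
E
```

```text
(no output)
```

View pics/c2.png

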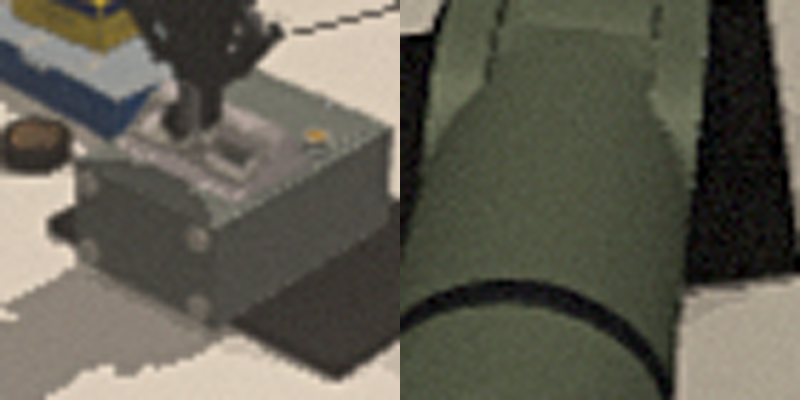

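The left panel shows the slot at (238,155) partly uncovered and the fingers against the tab. I'll keep pushing until it reaches the stop.

Call:
drive_tool(targets=[{"dx": 0,"dy": -0.03,"dz": 0,"yaw": 0,"fingers": 1},{"dx": 0,"dy": -0.03,"dz": 0,"yaw": 0,"fingers": 1},{"dx": 0,"dy": -0.02,"dz": 0,"yaw": 0,"fingers": 1}])

```text
clock: 9.8
position: [0.5575, 0.0919, 0.1218]
tool_rot: [3.141, 0.0, 0.146]
force: [0.0, -5.7, 3.2]
grip_width: -0.0004
finger_force: 2.9
```

Call:
drive_tool(targets=[{"dx": 0,"dy": -0.02,"dz": 0,"yaw": 0,"fingers": 1},{"dx": 0,"dy": -0.02,"dz": 0,"yaw": 0,"fingers": 1}])

```text
clock: 10.0
position: [0.5573, 0.0953, 0.1222]
tool_rot: [3.141, -0.001, 0.146]
force: [1.0, -6.5, 4.6]
grip_width: 0.0003
finger_force: 3.3
```

Call:
drive_tool(targets=[{"dx": 0,"dy": 0.1,"dz": 0,"yaw": 0,"fingers": 1},{"dx": 0,"dy": 0,"dz": -0.4,"yaw": 0,"fingers": 1},{"dx": 0,"dy": 0,"dz": -0.4,"yaw": 0,"fingers": 1},{"dx": -0.1,"dy": 0.45,"dz": -0.2,"yaw": 0,"fingers": 1},{"dx": -0.1,"dy": 0.45,"dz": 0,"yaw": 0,"fingers": 0.5},{"dx": -0.1,"dy": 0.45,"dz": 0,"yaw": 0,"fingers": 0.5},{"dx": -0.1,"dy": 0.45,"dz": 0,"yaw": 0,"fingers": 0.5},{"dx": -0.1,"dy": 0.45,"dz": 0,"yaw": 0,"fingers": 0.5},{"dx": 0,"dy": 0,"dz": 0,"yaw": 0,"fingers": 0.5}])

```text
clock: 10.9
position: [0.5402, -0.1506, 0.2222]
tool_rot: [3.139, -0.0, 0.138]
force: [-0.3, 1.2, -0.3]
grip_width: 0.0429
finger_force: 0.0
```

```bash
python3 - <<'E'
from workcell import grab_frame
import cv2,numpy as np
s=grab_frame("scene");t=grab_frame("top")
cv2.imwrite("pics/s3.png",s);cv2.imwrite("pics/t3.png",t)
a=cv2.resize(s[160:230,240:310],(400,400),interpolation=cv2.INTER_CUBIC)
b=cv2.resize(t[135:205,220:290],(400,400),interpolation=cv2.INTER_CUBIC)
cv2.imwrite("pics/c3.png",np.hstack([a,b]))
from h import *
for n in "st":
    im=cv2.cvtColor(cv2.imread(f"pics/{dict(s='scene',t='top')[n]}0.png"),cv2.COLOR_BGR2GRAY)
    r=(320,258,25,24) if n=="s" else (362,212,20,16)
    x,y,w,h=r;sub=im[y:y+h,x:x+w]
    print(n);print(sub)
E
```

```text
s
[[194 195 195 197 194 196 196 193 197 197 195 194 193 196 197 195 195 195
  195 194 194 195 195 194 197]
 [197 195 198 194 195 195 195 196 195 195 191 194 196 197 197 196 194 192
  198 193 197 195 191 195 199]
 [196 196 194 194 195 194 195 195 194 197 198 191 198 196 195 196 194 197
  194 196 195 196 194 194 196]
 [199 196 196 195 195 197 196 195 197 198 195 193 194 195 193 193 195 193
  192 196 195 195 196 196 196]
 [198 197 195 196 194 199 198 194 199 201 196 195 194 198 190 198 197 193
  196 194 193 195 194 195 194]
 [190 196 198 200 196 202 190 161 186 199 200 200 197 193 195 194 197 193
  194 195 195 195 194 194 194]
 [144 163 186 197 204 190 111  64  85 147 189 197 199 200 196 193 195 195
  196 195 194 196 194 195 196]
 [135 137 141 170 192 112  51  38  43  55  88 150 185 197 202 200 196 198
  194 196 194 197 192 194 195]
 [142 138 135 140 151  73  40  39  42  44  44  56  86 151 185 201 195 195
  195 195 197 196 196 192 195]
 [142 142 141 140 142  72  43  44  48  47  44  38  39  52 115 186 198 194
  194 193 194 197 195 195 197]
 [140 143 143 146 140  69  48  48  49  49  47  5
[... 2085 characters left out ...]
 124 107
   64  71]
 [111 116 120 103  53   1  16  17  22  29  33  51  86 118 131 122 124 105
   73  80]
 [125 122 119 105  70  57  43  51  70  81  79  77 100 125 120 117 117 122
  126 125]
 [121 123 128 108  67  75  81  72  74  76  74  69  95 126 125 124 119 118
  120 127]
 [121 120 118 105  62  70  71  71  70  71  71  71  98 125 118 118 118 120
  118 112]
 [105 108 117 100  57  63  66  72  70  67  69  96 118 114 118 114 112 111
  110 108]
 [111 120 118 106  75  78  74 105 113  72  97 119 114 111 108 102 103  98
   94  95]
 [127 129 127 129 127 129 122 127 121 109 111 101  91  96  95  94  94  93
  100  95]
 [121 120 117 109 109 104 101  95  98 101  95  97  93  96  98  96 101  94
  101  97]]
```

View pics/c3.png

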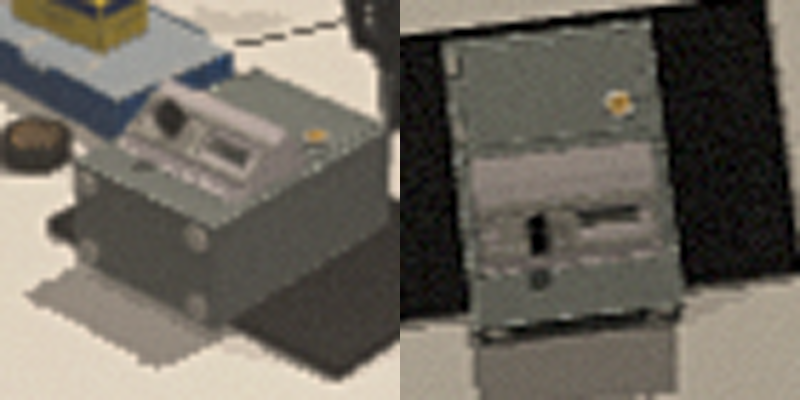

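The shutter is fully open: tab at right-panel (538,235), slot at (607,215), and left-panel slot at (230,152). Now I'll compute the slot and key positions.

```bash
python3 - <<'E'
from h import *
import cv2
from scipy.optimize import minimize
np.set_printoptions(precision=4,suppress=True)
k=400/70
C=lambda X,Y:((X-400+.5)/k-.5+220,(Y+.5)/k-.5+135)
S=lambda X,Y:((X+.5)/k-.5+240,(Y+.5)/k-.5+160)
print("slot",onz("top",*C(607,215),.109),onz("top",*C(575,218),.109),onz("top",*C(640,212),.109),onz("scene",*S(230,152),.109))
print("tab",tri(S(168,115),C(538,232)))
P=np.array([onz("top",*C(*p),.092)[:2] for p in [(445,42),(652,20),(680,308),(473,330)]])
e=np.roll(P,-1,0)-P
print("box",P.mean(0),np.linalg.norm(e,axis=1),np.degrees(np.arctan2(e[:,1],e[:,0])))
# key head: scene silhouette fit of box 32(y)x9(x)x36
def hull(n,p,w,h,d,z0,z1,yaw):
    c,s=np.cos(yaw),np.sin(yaw);R=np.array([[c,-s],[s,c]]);q=[]
    for a in(-1,1):
        for b in(-1,1):
            for z in(z0,z1):
                xy=p+R@[a*d/2,b*w/2];q.append(proj(n,[*xy,z]))
    return cv2.convexHull(np.array(q,np.float32))
def mask(hl,shape,sc=8):
    m=np.zeros((shape[0]*sc,shape[1]*sc),np.float32);return m
def cost(v):
    tot=0
    for n,(x,y,w,h),fg,bg in (("scene",(322,260,18,17),45,None),):
        im=G[n][y:y+h,x:x+w].astype(float);obs=np.clip((im<88),0,1).astype(float)
        hl=hull(n,v[:2],.032,0,.009,.046,.082,np.radians(10.5))
        m=np.zeros((h*8,w*8),np.float32);cv2.fillConvexPoly(m,np.int32(np.round((hl[:,0]-[x-.5,y-.5])*8-.5)),1)
        m=cv2.resize(m,(w,h),interpolation=cv2.INTER_AREA)
        tot+=((m-obs)**2).sum()
    return tot
G={n:cv2.cvtColor(cv2.imread(f"pics/{n}0.png"),cv2.COLOR_BGR2GRAY) for n in("scene","top")}
best=min((cost((a,b)),a,b) for a in np.arange(.405,.437,.001) for b in np.arange(-.36,-.325,.001));print("key",best)
for z in(.082,): print([proj("top",[.42+dx,-.342+dy,z]) for dx,dy in((0,0),(.003,.016),(-.003,-.016))], [proj("top",[best[1],best[2],z])])
print("topface",onz("top",371,218.6,.082))
E
```

```text
slot [0.5694 0.0692 0.109 ] [0.5669 0.0886 0.109 ] [0.5718 0.0492 0.109 ] [0.5676 0.0647 0.109 ]
tab (array([0.5539, 0.1111, 0.1218]), np.float64(0.0030306167132050483))
box [0.5978 0.0974] [0.1298 0.1826 0.1274 0.1819] [ -81.902  -173.1205   97.8276    7.6217]Traceback (most recent call last):
  File "<stdin>", line 33, in <module>
  File "<stdin>", line 33, in <genexpr>
  File "<stdin>", line 27, in cost
  File "<stdin>", line 19, in hull
  File "h.py", line 8, in proj
    c=camera_info(n);T=c["T"];q=T[:3,:3].T@(np.asarray(p)-T[:3,3]);return c["cx"]+c["fx"]*q[0]/-q[2],c["cy"]-c["fy"]*q[1]/-q[2]
ValueError: time passes only in moves, steps and waits
```

```bash
sed -i 's/^from workcell import camera_info/from workcell import camera_info as _ci\nfrom functools import lru_cache\ncamera_info=lru_cache(None)(_ci)/' h.py; python3 - <<'E'
from h import *
import cv2
G={n:cv2.cvtColor(cv2.imread(f"pics/{n}0.png"),cv2.COLOR_BGR2GRAY) for n in("scene","top")}
def cost(px,py,n,win,z0,thr):
    x,y,w,h=win;obs=(G[n][y:y+h,x:x+w]<thr).astype(float)
    c,s=np.cos(.185),np.sin(.185)
    q=[proj(n,[px+a*c-b*s,py+a*s+b*c,z]) for a in(-.0045,.0045) for b in(-.016,.016) for z in(z0,.082)]
    hl=cv2.convexHull(np.array(q,np.float32))[:,0]
    m=np.zeros((h*8,w*8),np.float32);cv2.fillConvexPoly(m,np.int32(np.round((hl-[x-.5,y-.5])*8-.5)),1)
    return ((cv2.resize(m,(w,h),interpolation=cv2.INTER_AREA)-obs)**2).sum()
g=[(a,b) for a in np.arange(.405,.437,.001) for b in np.arange(-.36,-.325,.001)]
cs=[cost(a,b,"scene",(322,260,18,17),.046,88) for a,b in g]
ct=[cost(a,b,"top",(363,214,15,9),.074,45) for a,b in g]
for c in(cs,ct,np.add(cs,ct)): 
    i=np.argsort(c)[:4];print([(round(g[j][0],3),round(g[j][1],3),round(float(c[j]),1)) for j in i])
E
```

```text
[(np.float64(0.418), np.float64(-0.35), 19.5), (np.float64(0.419), np.float64(-0.35), 19.9), (np.float64(0.418), np.float64(-0.351), 20.0), (np.float64(0.418), np.float64(-0.352), 20.5)]
[(np.float64(0.42), np.float64(-0.343), 4.2), (np.float64(0.42), np.float64(-0.342), 4.2), (np.float64(0.42), np.float64(-0.344), 4.7), (np.float64(0.42), np.float64(-0.341), 4.8)]
[(np.float64(0.42), np.float64(-0.346), 31.3), (np.float64(0.421), np.float64(-0.346), 31.5), (np.float64(0.42), np.float64(-0.348), 31.7), (np.float64(0.42), np.float64(-0.345), 31.9)]
```

Call:
drive_tool(targets=[{"dx": -0.29,"dy": 0.35,"dz": 0,"yaw": 0,"fingers": 0.46},{"dx": -0.29,"dy": 0.35,"dz": 0,"yaw": 0,"fingers": 0.46},{"dx": -0.29,"dy": 0.35,"dz": 0,"yaw": 0,"fingers": 0.46},{"dx": -0.29,"dy": 0.35,"dz": 0,"yaw": 0,"fingers": 0.46},{"dx": -0.29,"dy": 0.35,"dz": 0,"yaw": 0,"fingers": 0.46},{"dx": 0,"dy": 0,"dz": 0.4,"yaw": -0.028,"fingers": 0.46},{"dx": 0,"dy": 0,"dz": 0.4,"yaw": 0,"fingers": 0.46},{"dx": 0,"dy": 0,"dz": 0.3,"yaw": 0,"fingers": 0.46},{"dx": 0,"dy": 0,"dz": 0,"yaw": 0,"fingers": 0.46},{"dx": 0,"dy": 0,"dz": 0,"yaw": 0,"fingers": 0.46}])

```text
clock: 12.0
position: [0.4242, -0.3374, 0.1124]
tool_rot: [-3.141, 0.0, 0.191]
force: [0.2, 0.1, 0.1]
grip_width: 0.0461
finger_force: 0.0
```

Call:
drive_tool(targets=[{"dx": -0.054,"dy": 0.057,"dz": 0,"yaw": 0,"fingers": 0.46},{"dx": 0,"dy": 0,"dz": 0.2,"yaw": 0,"fingers": 0.46},{"dx": 0,"dy": 0,"dz": 0.15,"yaw": 0,"fingers": 0.46},{"dx": 0,"dy": 0,"dz": 0.1,"yaw": 0,"fingers": 0.46},{"dx": 0,"dy": 0,"dz": 0,"yaw": 0,"fingers": 0.46}], squeeze=20)

```text
clock: 12.5
position: [0.4195, -0.3445, 0.0668]
tool_rot: [-3.141, 0.0, 0.19]
force: [-0.8, 0.3, -0.7]
grip_width: 0.0461
finger_force: 0.0
```

```bash
python3 - <<'E'
from workcell import grab_frame
import cv2,numpy as np
s=grab_frame("scene");t=grab_frame("top")
a=cv2.resize(s[230:310,290:370],(400,400),interpolation=cv2.INTER_CUBIC)
b=cv2.resize(t[180:250,330:400],(400,400),interpolation=cv2.INTER_CUBIC)
cv2.imwrite("pics/c4.png",np.hstack([a,b]))
E
```

```text
(no output)
```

View pics/c4.png

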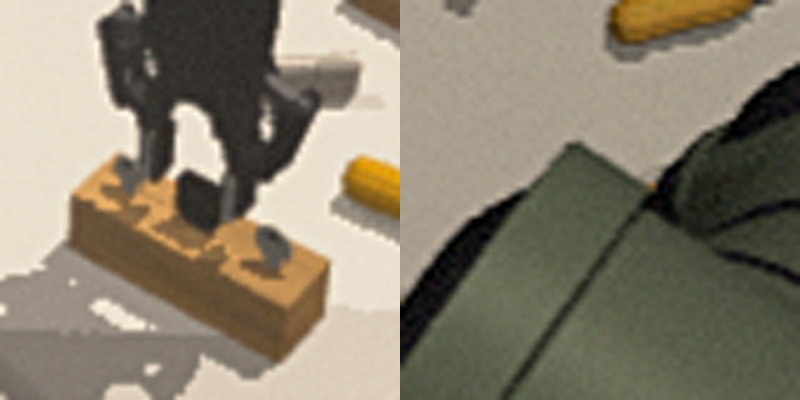

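The fingers straddle the key head, but the head at (200,200) sits about 6 mm towards the right finger. I'll shift by 5 mm, then close.

Call:
drive_tool(targets=[{"dx": 0,"dy": 0.03,"dz": 0,"yaw": 0,"fingers": 0.46},{"dx": 0,"dy": 0.025,"dz": 0,"yaw": 0,"fingers": 0.46},{"dx": 0,"dy": 0,"dz": 0,"yaw": 0,"fingers": 0.7},{"dx": 0,"dy": 0,"dz": 0,"yaw": 0,"fingers": 0.7},{"dx": 0,"dy": 0,"dz": 0,"yaw": 0,"fingers": 0.7},{"dx": 0,"dy": 0,"dz": 0,"yaw": 0,"fingers": 0.7}], squeeze=25)

```text
clock: 13.2
position: [0.4209, -0.35, 0.067]
tool_rot: [3.141, -0.0, 0.19]
force: [0.2, -0.3, 5.8]
grip_width: 0.0293
finger_force: 24.4
```

Call:
drive_tool(targets=[{"dx": 0,"dy": 0,"dz": -0.05,"yaw": 0,"fingers": 0.7},{"dx": 0,"dy": 0,"dz": -0.1,"yaw": 0,"fingers": 0.7},{"dx": 0,"dy": 0,"dz": -0.15,"yaw": 0,"fingers": 0.7},{"dx": 0,"dy": 0,"dz": 0,"yaw": 0,"fingers": 0.7}])

```text
clock: 13.6
position: [0.4213, -0.3503, 0.0987]
tool_rot: [3.14, -0.002, 0.19]
force: [0.3, -1.4, 0.3]
grip_width: 0.0296
finger_force: 24.8
```

Call:
drive_tool(targets=[{"dx": 0,"dy": 0,"dz": -0.4,"yaw": 0,"fingers": 0.7},{"dx": 0,"dy": 0,"dz": -0.4,"yaw": 0,"fingers": 0.7},{"dx": 0,"dy": 0,"dz": -0.4,"yaw": 0,"fingers": 0.7},{"dx": 0.1,"dy": -0.17,"dz": 0,"yaw": 0,"fingers": 0.7},{"dx": 0.2,"dy": -0.34,"dz": 0,"yaw": 0,"fingers": 0.7},{"dx": 0.2,"dy": -0.34,"dz": 0,"yaw": 0,"fingers": 0.7},{"dx": 0.2,"dy": -0.34,"dz": 0,"yaw": 0,"fingers": 0.7},{"dx": 0.2,"dy": -0.34,"dz": 0,"yaw": 0,"fingers": 0.7},{"dx": 0.2,"dy": -0.34,"dz": 0,"yaw": 0,"fingers": 0.7},{"dx": 0.2,"dy": -0.34,"dz": 0,"yaw": 0,"fingers": 0.7},{"dx": 0.2,"dy": -0.34,"dz": 0,"yaw": 0,"fingers": 0.7},{"dx": 0.2,"dy": -0.34,"dz": 0,"yaw": 0,"fingers": 0.7},{"dx": 0.2,"dy": -0.34,"dz": 0,"yaw": 0,"fingers": 0.7},{"dx": 0.2,"dy": -0.34,"dz": 0,"yaw": 0,"fingers": 0.7},{"dx": 0.14,"dy": -0.24,"dz": 0,"yaw": 0.036,"fingers": 0.7},{"dx": 0,"dy": 0,"dz": 0,"yaw": 0,"fingers": 0.7},{"dx": 0,"dy": 0,"dz": 0,"yaw": 0,"fingers": 0.7}])

```text
clock: 15.3
position: [0.5682, 0.0668, 0.2165]
tool_rot: [3.141, 0.001, 0.135]
force: [-0.0, -0.4, -0.1]
grip_width: 0.0293
finger_force: 25.0
```

Call:
drive_tool(targets=[{"dx": 0.02,"dy": 0,"dz": 0.2,"yaw": 0,"fingers": 0.7},{"dx": 0,"dy": 0,"dz": 0.2,"yaw": 0,"fingers": 0.7},{"dx": 0,"dy": 0,"dz": 0,"yaw": 0,"fingers": 0.7}])

```text
clock: 15.6
position: [0.5691, 0.0656, 0.175]
tool_rot: [3.141, 0.003, 0.133]
force: [-0.5, 0.5, 0.0]
grip_width: 0.0294
finger_force: 25.0
```

```bash
python3 - <<'E'
from workcell import grab_frame,readout
import cv2,numpy as np
s=grab_frame("scene");cv2.imwrite("pics/s5.png",s);print(readout.observe()["position"])
o=cv2.imread("pics/s3.png")
f=lambda im:cv2.resize(im[155:205,250:300],(400,400),interpolation=cv2.INTER_CUBIC)
cv2.imwrite("pics/c5.png",np.hstack([f(s),f(o)]))
E
```

```text
[0.56983803 0.06562893 0.17639994]
```

View pics/c5.png

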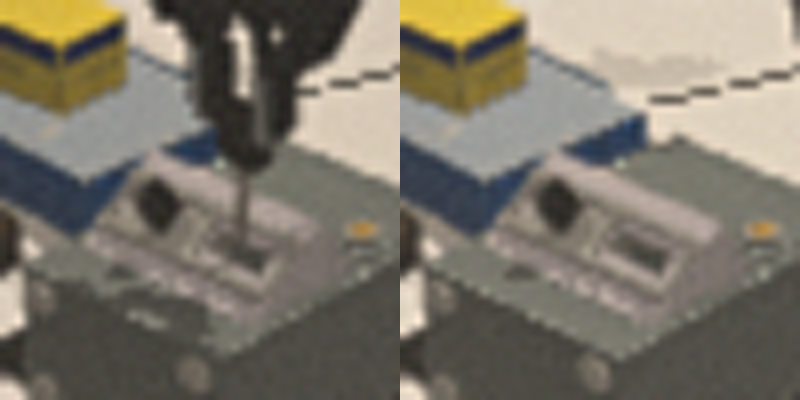

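The blade tip hangs at left-panel (241,240), right over the slot, whose middle is at about (243,250). The head and tab are clear of each other.

```bash
python3 - <<'E'
from h import *
import cv2
np.set_printoptions(precision=4,suppress=True)
F=lambda X,Y:((X+.5)/8-.5+250,(Y+.5)/8-.5+155)
p=proj("scene",[.5698,.0656,.117]);print("tip pred crop",(p[0]-250+.5)*8,(p[1]-155+.5)*8)
# predicted slot corners
yaw=.133;ex=np.array([np.cos(yaw),np.sin(yaw),0]);ey=np.array([-np.sin(yaw),np.cos(yaw),0]);f=.819*ex+np.array([0,0,.574])
for c in ([.570,.0675,.109],):
    for a,b in((0,0),(-1,-1),(-1,1),(1,1),(1,-1)):
        q=proj("scene",np.array(c)+a*.0065*f+b*.0185*ey);print(a,b,[(round(float((q[0]-250+.5)*8)),round(float((q[1]-155+.5)*8)))])
g=cv2.cvtColor(cv2.imread("pics/s3.png"),cv2.COLOR_BGR2GRAY);print("cols275-287 rows 180-192");print(g[180:192,273:289])
E
```

```text
tip pred crop 245.11665402045355 236.57244221021233
0 0 [(243, 250)]
-1 -1 [(264, 274)]
-1 1 [(207, 247)]
1 1 [(222, 225)]
1 -1 [(279, 252)]
cols275-287 rows 180-192
[[105 108 127 141 149 160 167 173 170 174 167 156 137 128 116 119]
 [130 138 117 122 126 135 145 159 167 169 170 167 167 157 137 123]
 [124 138 140 122 108 115 119 136 145 160 166 167 170 166 167 157]
 [118 137 137 112 111 127 126 112 111 122 144 155 163 165 170 167]
 [122 137 118 125 101  93 110 126 130 115 118 134 138 149 166 165]
 [139 132 124 104  91  84  81  95 113 125 127 118 118 124 136 131]
 [158 124 146 126 106  89  73  73  78  81 104 132 129 119 118 111]
 [135 142 161 168 155 121  91  72  71  72 108 133 127 110 118 117]
 [104 115 124 145 165 168 148 118  92  83 140 149 118 120 120 115]
 [132 127 106 109 134 141 155 163 148 124 156 131 118 110 118 116]
 [145 131 138 128 113 106 119 140 151 158 139 119 118 113 119 117]
 [162 140 166 148 129 124 109 113 121 132 122 115 119 118 116 110]]
```

Call:
drive_tool(targets=[{"dx": 0.01,"dy": 0,"dz": 0.06,"yaw": 0,"fingers": 0.7},{"dx": 0,"dy": 0,"dz": 0.05,"yaw": 0,"fingers": 0.7},{"dx": 0,"dy": 0,"dz": 0.04,"yaw": 0,"fingers": 0.7},{"dx": 0,"dy": 0,"dz": 0,"yaw": 0,"fingers": 0.7}], squeeze=20)

```text
clock: 16.05
position: [0.5714, 0.0671, 0.1614]
tool_rot: [3.142, 0.0, 0.134]
force: [0.3, 0.4, -1.0]
grip_width: 0.029
finger_force: 25.0
```

Call:
drive_tool(targets=[{"dx": 0,"dy": 0,"dz": 0.03,"yaw": 0,"fingers": 0.7},{"dx": -0.05,"dy": 0,"dz": 0.0,"yaw": 0,"fingers": 0.7},{"dx": -0.05,"dy": 0,"dz": 0.01,"yaw": 0,"fingers": 0.7},{"dx": -0.05,"dy": 0,"dz": 0.01,"yaw": 0,"fingers": 0.7},{"dx": 0,"dy": 0,"dz": 0,"yaw": 0,"fingers": 0.7}], squeeze=20)

```text
clock: 16.55
position: [0.5562, 0.065, 0.1569]
tool_rot: [-3.141, -0.0, 0.134]
force: [0.9, -0.4, 1.3]
grip_width: 0.0293
finger_force: 25.1
```

Call:
drive_tool(targets=[{"dx": -0.05,"dy": 0,"dz": 0.02,"yaw": 0,"fingers": 0.7},{"dx": -0.05,"dy": 0,"dz": 0.025,"yaw": 0,"fingers": 0.7},{"dx": -0.05,"dy": 0,"dz": 0.03,"yaw": 0,"fingers": 0.7},{"dx": -0.02,"dy": 0,"dz": 0.01,"yaw": 0,"fingers": 0.7},{"dx": 0,"dy": 0,"dz": 0,"yaw": 0,"fingers": 0.7}])

```text
clock: 17.05
position: [0.5395, 0.0628, 0.1481]
tool_rot: [-3.142, 0.0, 0.134]
force: [1.7, 0.2, 0.7]
grip_width: 0.0294
finger_force: 24.9
```

```bash
python3 - <<'E'
from workcell import grab_frame
import cv2,numpy as np
s=grab_frame("scene");cv2.imwrite("pics/s6.png",s)
cv2.imwrite("pics/c6.png",cv2.resize(s[145:205,240:300],(540,540),interpolation=cv2.INTER_CUBIC))
E
```

```text
(no output)
```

View pics/c6.png

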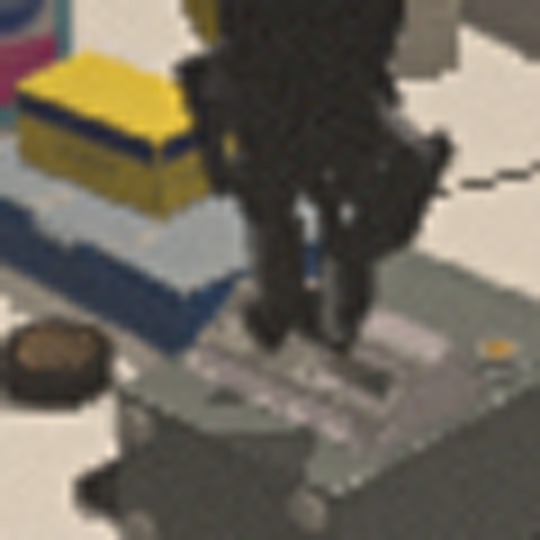

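The fingers are at crop (310,300) and the slot at (375,378). The key leans from the grip towards the slot. Now I'll feed it along the chute.

Call:
drive_tool(targets=[{"dx": 0.029,"dy": 0,"dz": 0.041,"yaw": 0,"fingers": 0.7},{"dx": 0.029,"dy": 0,"dz": 0.041,"yaw": 0,"fingers": 0.7},{"dx": 0.029,"dy": 0,"dz": 0.041,"yaw": 0,"fingers": 0.7},{"dx": 0,"dy": 0,"dz": 0,"yaw": 0,"fingers": 0.7}])

```text
clock: 17.5
position: [0.5486, 0.064, 0.1352]
tool_rot: [3.141, 0.001, 0.134]
force: [1.6, -0.0, -0.1]
grip_width: 0.0291
finger_force: 24.7
```

Call:
drive_tool(targets=[{"dx": 0.029,"dy": 0,"dz": 0.041,"yaw": 0,"fingers": 0.7},{"dx": 0.029,"dy": 0,"dz": 0.041,"yaw": 0,"fingers": 0.7},{"dx": 0,"dy": 0,"dz": 0,"yaw": 0,"fingers": 0.7}])

```text
clock: 17.8
position: [0.5542, 0.0648, 0.1271]
tool_rot: [3.141, 0.001, 0.134]
force: [0.5, 0.4, -0.6]
grip_width: 0.0291
finger_force: 24.7
```

Call:
drive_tool(targets=[{"dx": 0.017,"dy": 0,"dz": 0.025,"yaw": 0,"fingers": 0.7},{"dx": 0.017,"dy": 0,"dz": 0.025,"yaw": 0,"fingers": 0.7},{"dx": 0,"dy": 0,"dz": 0,"yaw": 0,"fingers": 0.7}])

```text
clock: 18.1
position: [0.5576, 0.0652, 0.1224]
tool_rot: [3.142, 0.0, 0.134]
force: [-0.5, -0.0, 0.1]
grip_width: 0.0296
finger_force: 24.7
```

Call:
drive_tool(targets=[{"dx": 0.017,"dy": 0,"dz": 0.025,"yaw": 0,"fingers": 0.7},{"dx": 0.006,"dy": 0,"dz": 0.008,"yaw": 0,"fingers": 0.7},{"dx": 0,"dy": 0,"dz": 0,"yaw": 0,"fingers": 0.7}])

```text
clock: 18.4
position: [0.5598, 0.0655, 0.1193]
tool_rot: [3.141, 0.0, 0.134]
force: [0.4, -0.2, 0.2]
grip_width: 0.0295
finger_force: 24.7
```

Call:
drive_tool(targets=[{"dx": 0,"dy": 0,"dz": 0,"yaw": 0,"fingers": 0.55},{"dx": 0,"dy": 0,"dz": 0,"yaw": 0,"fingers": 0.55},{"dx": 0,"dy": 0,"dz": 0,"yaw": 0,"fingers": 0.55},{"dx": 0,"dy": 0,"dz": 0,"yaw": 0,"fingers": 0.55},{"dx": 0,"dy": 0,"dz": 0,"yaw": 0,"fingers": 0.55},{"dx": 0,"dy": 0,"dz": 0,"yaw": 0,"fingers": 0.55}])

```text
clock: 19.0
position: [0.5598, 0.0655, 0.1195]
tool_rot: [-3.142, -0.0, 0.134]
force: [-0.0, -0.1, -0.8]
grip_width: 0.0387
finger_force: 0.0
```

Now I'll lift clear, move aside, and compare the slot pixels numerically.

Call:
drive_tool(targets=[{"dx": 0,"dy": 0,"dz": -0.3,"yaw": 0,"fingers": 0.55},{"dx": 0,"dy": 0,"dz": -0.4,"yaw": 0,"fingers": 0.55},{"dx": 0,"dy": -0.3,"dz": -0.1,"yaw": 0,"fingers": 1},{"dx": 0,"dy": -0.4,"dz": 0,"yaw": 0,"fingers": 1},{"dx": 0,"dy": -0.4,"dz": 0,"yaw": 0,"fingers": 1},{"dx": 0,"dy": -0.4,"dz": 0,"yaw": 0,"fingers": 1},{"dx": 0,"dy": 0,"dz": 0,"yaw": 0,"fingers": 1}])

```text
clock: 19.7
position: [0.5384, 0.2201, 0.199]
tool_rot: [-3.14, 0.001, 0.141]
force: [0.1, -0.3, 0.3]
grip_width: -0.0001
finger_force: 0.0
```

```bash
python3 - <<'E'
from workcell import grab_frame
import cv2,numpy as np
s=grab_frame("scene");t=grab_frame("top");cv2.imwrite("pics/s7.png",s);cv2.imwrite("pics/t7.png",t)
g=lambda f:cv2.cvtColor(f,cv2.COLOR_BGR2GRAY).astype(int)
o=g(cv2.imread("pics/s3.png"));n=g(s)
print(n[176:192,266:289])
print("diff");print((n-o)[176:192,266:289])
d=abs(n-o);d[d<25]=0;print("box region diff count",[(int(x),int(y),int(d[y,x])) for y,x in zip(*np.nonzero(d[160:230,245:310]))and [(y+160,x+245) for y,x in zip(*np.nonzero(d[160:230,245:310]))]][:40])
ot=g(cv2.imread("pics/t3.png"));print("top");print(g(t)[168:180,240:268]);print((g(t)-ot)[168:180,240:268])
E
```

```text
[[ 91 108 122 126 134 139 138 134 140 144 124 117 109 108 110 114 115 111
  111 111 111 114 110]
 [ 99  98  86  68  95 127 138 136 139 139 137 133 121 114 113 110 112 114
  108 110 113 113 111]
 [ 97  80  57  42  52  86 117 126 132 134 135 138 135 131 121 112 110 109
  111 110 109 112 112]
 [ 93  65  46  45  42  49  94 103 110 124 133 133 136 138 137 130 124 117
  116 111 110 110 109]
 [115  66  46  48  45  44  60  84  92 106 113 120 129 134 133 138 137 134
  129 119 114 111 105]
 [134  80  48  43  44  47  75 109 105  91 107 108 113 119 129 132 136 135
  136 132 127 120 112]
 [136 110  63  41  40  61 107 115 111 110 104  99 101 102 110 116 128 132
  135 133 133 130 126]
 [132 131  96  62  54  86 111 112 116 104  94  93  98 102  99  97 102 114
  122 134 134 135 133]
 [109 106 100  89  93 109 109 114 121 105 103  88  84  92  98 100  98 104
  110 113 120 133 132]
 [103  96  98 111 114 111 117 130 122 115  97  86  79  74  83  91 101 100
   99  99 103 114 116]
 [121 117 107 105 105 111 124 149 115 137 116  98  82  70  70  74  75  85
   98 106 102 109 104]
 [120 124 124 123 106  98 108 122
[... 4813 characters left out ...]
  7   4   0   0  -1  -1   2  12   5  -5  -6  -5   0  -2  -3   3   1   2
    7   5   4   8   7   7   3   0   3   3]
 [ -1   7   1 -14  -6  -5   7   6   2   3  -1   0   3   0   4  -1   1   7
    6   2   4   1   7   3   0   3   3   2]
 [ -2  10   1   0   2  -5  -5  -2   6   0   8   7  -4   2   6   7   8  -5
   -1   7   4   3   1   1   1   3   2   3]
 [ -2   7   5  -1   0  -4   4   0   0   4  -2   1   5   0  -5  -1   3  -1
    4  10  -3   3   4   3   0   8   5   4]
 [  8   5  -3 -10   1   3  -3   2   8   5   0  -2   1   0   5  -3   3   6
    2   4  -1   8   3   1   2   3   3  -3]
 [ -5   1   4  10   0   2   3  -5   6   5   0   9   1   5   3  -3   2  -2
    8   6   5  -6   1   8   4  -1  -3   0]]
```

The slot pixels match the empty-slot picture and nothing sticks out, so the key is inside. Next I'll push the shutter shut from its +y side.

Call:
drive_tool(targets=[{"dx": 0.02,"dy": 0.39,"dz": 0,"yaw": 0,"fingers": 1},{"dx": 0.02,"dy": 0.39,"dz": 0,"yaw": 0,"fingers": 1},{"dx": 0,"dy": 0,"dz": 0.3,"yaw": 0,"fingers": 1},{"dx": 0,"dy": 0,"dz": 0.3,"yaw": 0,"fingers": 1},{"dx": 0,"dy": 0,"dz": 0.18,"yaw": 0,"fingers": 1},{"dx": 0,"dy": 0,"dz": 0,"yaw": 0,"fingers": 1}])

```text
clock: 20.4
position: [0.5532, 0.1355, 0.1196]
tool_rot: [3.14, 0.003, 0.132]
force: [-0.7, -0.6, 0.4]
grip_width: -0.0004
finger_force: 0.0
```

Call:
drive_tool(targets=[{"dx": 0,"dy": 0.05,"dz": 0,"yaw": 0,"fingers": 1},{"dx": 0,"dy": 0.05,"dz": 0,"yaw": 0,"fingers": 1},{"dx": 0,"dy": 0.05,"dz": 0,"yaw": 0,"fingers": 1},{"dx": 0,"dy": 0.05,"dz": 0,"yaw": 0,"fingers": 1},{"dx": 0,"dy": 0.05,"dz": 0,"yaw": 0,"fingers": 1},{"dx": 0,"dy": 0.05,"dz": 0,"yaw": 0,"fingers": 1}])

```text
clock: 21.0
position: [0.5584, 0.1073, 0.1217]
tool_rot: [-3.141, -0.001, 0.134]
force: [0.7, 2.2, 1.2]
grip_width: 0.0002
finger_force: 0.7
```

Call:
drive_tool(targets=[{"dx": 0,"dy": 0.05,"dz": 0,"yaw": 0,"fingers": 1},{"dx": 0,"dy": 0.05,"dz": 0,"yaw": 0,"fingers": 1},{"dx": 0,"dy": 0.04,"dz": 0,"yaw": 0,"fingers": 1},{"dx": 0,"dy": 0.03,"dz": 0,"yaw": 0,"fingers": 1}])

```text
clock: 21.4
position: [0.5605, 0.0904, 0.1214]
tool_rot: [3.142, 0.0, 0.134]
force: [0.7, 1.1, 0.8]
grip_width: 0.0
finger_force: 0.6
```

Call:
drive_tool(targets=[{"dx": 0,"dy": 0.02,"dz": 0,"yaw": 0,"fingers": 1},{"dx": 0,"dy": 0.02,"dz": 0,"yaw": 0,"fingers": 1}])

```text
clock: 21.6
position: [0.561, 0.0868, 0.1214]
tool_rot: [3.142, 0.0, 0.134]
force: [1.6, 2.2, 0.5]
grip_width: -0.0001
finger_force: 0.6
```

Call:
drive_tool(targets=[{"dx": 0,"dy": 0.02,"dz": 0,"yaw": 0,"fingers": 1},{"dx": 0,"dy": 0.02,"dz": 0,"yaw": 0,"fingers": 1}])

```text
clock: 21.8
position: [0.5615, 0.0836, 0.1216]
tool_rot: [-3.141, -0.0, 0.134]
force: [-1.2, 5.7, 3.6]
grip_width: -0.0001
finger_force: 3.1
```

Call:
drive_tool(targets=[{"dx": 0,"dy": 0.02,"dz": 0,"yaw": 0,"fingers": 1}])

```text
clock: 21.9
position: [0.5619, 0.0817, 0.1216]
tool_rot: [-3.141, -0.0, 0.134]
force: [0.2, 6.6, 4.6]
grip_width: 0.0001
finger_force: 3.1
```

Call:
drive_tool(targets=[{"dx": 0,"dy": -0.1,"dz": 0,"yaw": 0,"fingers": 1},{"dx": 0,"dy": 0,"dz": -0.4,"yaw": 0,"fingers": 1},{"dx": 0,"dy": 0,"dz": -0.4,"yaw": 0,"fingers": 1},{"dx": -0.1,"dy": -0.4,"dz": -0.2,"yaw": 0,"fingers": 1},{"dx": -0.1,"dy": -0.4,"dz": 0,"yaw": 0,"fingers": 1},{"dx": -0.1,"dy": -0.4,"dz": 0,"yaw": 0,"fingers": 1},{"dx": -0.1,"dy": -0.2,"dz": 0,"yaw": 0,"fingers": 1},{"dx": 0,"dy": 0,"dz": 0,"yaw": 0,"fingers": 1},{"dx": 0,"dy": 0,"dz": 0,"yaw": 0,"fingers": 1}])

```text
clock: 22.8
position: [0.5019, 0.2245, 0.2214]
tool_rot: [3.141, 0.0, 0.135]
force: [0.8, -0.7, -0.2]
grip_width: 0.0003
finger_force: 0.0
```

```bash
python3 - <<'E'
from workcell import grab_frame
import cv2,numpy as np
from h import *
s=grab_frame("scene");t=grab_frame("top")
def cen(im,n,box,th):
    x,y,w,h=box;g=cv2.cvtColor(im,cv2.COLOR_BGR2GRAY)[y:y+h,x:x+w].astype(float);m=np.clip(th-g,0,None)
    yy,xx=np.mgrid[y:y+h,x:x+w];return (m*xx).sum()/m.sum(),(m*yy).sum()/m.sum(),int((m>0).sum())
R=dict(open=(238,168,11,11),shut=(250,168,12,11))
for nm,im in(("t1",cv2.imread("pics/t1.png")),("t3",cv2.imread("pics/t3.png")),("now",t)):
    for k,b in R.items(): print(nm,k,cen(im,"top",b,35))
for nm,im in(("s1",cv2.imread("pics/s1.png")),("now",s)): print(nm,cen(im,"scene",(272,178,11,12),60))
E
```

```text
t1 open (np.float64(nan), np.float64(nan), 0)
t1 shut (np.float64(255.74479166666666), np.float64(174.33333333333334), 18)
t3 open (np.float64(243.62597402597402), np.float64(175.5922077922078), 15)
t3 shut (np.float64(259.875), np.float64(171.0), 2)
now open (np.float64(nan), np.float64(nan), 0)
now shut (np.float64(256.41831683168317), np.float64(174.25), 19)
s1 (np.float64(277.7971014492754), np.float64(183.8743961352657), 16)
now (np.float64(277.97802197802196), np.float64(184.24175824175825), 20)<stdin>:7: RuntimeWarning: invalid value encountered in scalar divide
```

```bash
python3 -c "
from workcell import workorder
print(workorder.job_done())"
```

```text
the job is handed in; nothing more can be done
None
```

The job is handed in at about 23 s of the 64 s, with no verdict returned: the box lies flat on its back on the mat, the car key has gone in through the slot with nothing left sticking out, the shutter is pushed shut to its stop, and the robot touched none of the tools or locks.

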